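Edge the heat pad out of its caddy and lay it on the scale

TASK

The wooden heat pad lies sunk in its caddy, where it cannot be gripped. Press on it from above, just firmly enough that it comes along (its springy liner must not get more than 15 N), and slide it out through the caddy's open front until about a third of its length hangs over the edge, then pinch the overhanging end, lift the pad out without dropping it, and lay it gently, flat (grooved side up) and centred, on the weighing plate of the coffee scale, its long side running front to back on the scale, so that a hot jug can be weighed on it. Do not press hard on the scale or push the scale about, and leave everything else where it stands.

Things in the scene. Friction and masses are not known exactly. Their poses are not given: they have to be found in the camera images.
- heat_pad: Flat light-wood board with five dark grooves across its top, solid, 120 mm long (x), 56 mm wide (y), 12 mm thick, 0.1 to 0.22 kg. Origin: centre of its underside; z up, -x towards its front end. Waxed: friction coefficient against the caddy 0.12 to 0.18, well below that of fingertips on it. At the start it lies in the caddy against the right wall, its sides out of reach.
- pad_front (a point): Middle of the heat pad's front end face (the end that comes out of the caddy), at half thickness: 60 mm from the pad's centre along its -x.
- caddy: Wooden tray on two legs, fixed to the table, 140 mm long (x), 80 mm wide (y), its floor 60 mm above the table. Origin: on the table under its centre, z up; the open front end (x = -70 mm) looks roughly to the robot. Inner width 60 mm; side walls 10 mm thick; inner face of the back wall at x = +62 mm; wall tops 75.5 mm above the table, 3.5 mm above the pad's top. Open from above.
- caddy_front (a point): Middle of the caddy floor's front edge (70 mm in front of the caddy's centre, 60 mm above the table). There is no wall or lip here; in front of it is free air down to the table.
- liner: The caddy's floor: a dark springy liner, 139x59 mm, on which the pad lies. Origin: centre of its top, 60 mm above the table. It gives about 1 mm under 6 N and 2.5 mm under 15 N; 15 N is the most that it may be pressed with.
- clip: Steel spring clip in the caddy's left (+y) wall, its face from 20 to 54 mm behind the caddy's centre. With about 3.5 N it presses the pad sideways against the right wall, so a light touch from above slips; pressing with some 7 to 10 N takes the pad along (drag 2 to 3 N). It lets go of the pad when 30 mm of it hang out. Origin: centre of the clip's face.
- scale: The coffee scale, black, loose on the table, 0.5 kg, 190 mm long (x), 130 mm wide (y). Origin: centre of its underside; z up; its front with the lit display looks to -x. The raised weighing plate behind the display reaches from x = -37 to +95 mm and y = -65 to +65 mm, its top 29 mm above the table; the display part in front of it is 16 mm high.
- pan_middle (a point): Middle of the top of the scale's weighing plate (29 mm behind the scale's centre, 29 mm above its underside).
- cup_a: Bystander, leave alone: blue cup with handle, 63x93x53 mm. Origin: centre of its underside.
- cup_b: Bystander, leave alone: blue cup with handle, 63x93x53 mm. Origin: centre of its underside.
- cup_c: Bystander, leave alone: blue cup with handle, 63x93x53 mm. Origin: centre of its underside.
- tamper: Bystander, leave alone: coffee tamper with turned wooden handle, 58 mm across, 94 mm high. Origin: centre of its underside.
- timer: Bystander, leave alone: flat white kitchen timer, 58x64x16 mm. Origin: centre of its underside.
- shaker: Bystander, leave alone: white cocoa shaker, 61 mm across, 82 mm high. Origin: centre of its underside.
- thermometer: Bystander, leave alone: milk thermometer, 144x34x34 mm, lying. Origin: centre of its underside.

How it is judged (in metres and radians):
On the way:
1. the heat pad still lies flat on the caddy's liner with at least 30 mm (a quarter) of its length hanging over the front edge (x of pad_front in the frame of caddy between -0.13 and -0.1 m and angle between heat_pad's own z axis and vertical below 0.05 rad and z of heat_pad in the frame of caddy below 0.063 m and contact force between heat_pad and liner above 0.1 N), for 0.2 s.
At the end, for the whole second after the job is handed in: The heat pad lies at rest, flat (grooves up, tilt below 0.05 rad) on the scale's weighing plate, its centre within 20 mm of the plate's middle, its long side within 15 degrees of the scale's front-to-back direction (either end first); the scale is within 30 mm of where it was (horizontal distance between heat_pad and pan_middle below 0.02 m and angle between the x axis of heat_pad and the x axis of scale, either way round below 0.26 rad and angle between heat_pad's own z axis and vertical below 0.05 rad and z of heat_pad in the frame of pan_middle between -0.004 and 0.004 m and contact force between heat_pad and scale above 0.3 N and linear speed of heat_pad below 0.02 m/s and distance of scale from where it was at the start of the episode below 0.03 m); the robot touches nothing.
It fails at once if the caddy's floor liner is pressed with more than 15 N through the pad, or the robot itself presses on the caddy with more than 25 N (contact force between heat_pad and liner above 15 N or contact force between any of the fingers, the arm and caddy above 25 N).
It fails at once if the scale is pressed with more than 25 N, by the pad or by the robot (contact force between any of heat_pad, the fingers, the arm and scale above 25 N).
It fails at once if the pad falls to the table or floor (height (world z) of heat_pad below 0.015 m).
It fails at once if the scale is pushed more than 30 mm (distance of scale from where it was at the start of the episode above 0.03 m).
It fails at once if a bystander is moved more than 25 mm (distance of any of cup_a, cup_b, cup_c, tamper, timer, shaker, thermometer from where it was at the start of the episode above 0.025 m).
It also fails if it takes over 61 s, if anything falls off the work surface, if the arm or the gripper's body presses on something with over 40 N, if the wrist force passes 120 N, or if a joint passes its speed limit or range.

ROBOT

A 6-joint arm with a two-finger parallel gripper is mounted at the origin on a cart in front of the work surface, level with it; the furniture and walls round the work are solid. World frame = base frame: x ahead of the robot, y to its left, z up, the work surface at z = 0. Lengths are in m, angles in degrees, forces in N, time in s.
With the tool pointing down it reaches from about 0.225 to 0.725 m from the base axis. Payload 3.1 kg.
Tool frame: the origin (TCP) lies between the finger pads; the fingertips stand 17 mm ahead of it and the grasp point (between the pads) lies 2 mm behind it (r.nose_length is the distance from the TCP to the fingertips, in m); z points along the fingers, y is the direction in which the jaws open and shut (so a half turn about z gives the same grasp; the last joint's range is limited). The gripper opens to 85 mm and grips with 20 to 120 N. Pads are 22 mm wide; open, the fingers measure 114 mm over their backs; the gripper's body (76 mm by 85 mm) begins 54 mm behind the grasp point. The pads swing forward as they close: fully open they stand 13 mm farther back than shut.
Start: joints at [-82.208, 2.75, 5.684, 92.934, 0, 82.678], TCP at [0.137, -0.507, 0.248] pointing down, gripper open.
Joint ranges: [-166.93, 166.93], [-56.73, 111.36], [-69.38, 81.34], [-121.58, 131.49], [-85.45, 84.26], [-180, 180]. Speed limits (degrees/s): [159.86, 159.86, 180, 180, 180, 180].

INTERFACE

Orientations are given as a 3x3 rotation matrix whose columns are the frame's x, y, z axes.
In Python, from workcell import monitor, vision, r gives the robot as it stands. The module is installed in compiled form; this text tells all that it offers.
- The arm moves only by the tool send_rows, never from a script. Its argument "targets" is text: rows parted by semicolons, each of 7 numbers parted by spaces: the shift along the tool's x, y, z normalised to -1 to 1, where 1 is 200 mm, then the turn, a rotation vector about the tool's x, y, z normalised to -1 to 1, where 1 is pi rad, then the closure in counts, from 0 (fully open) to 255 (shut). In form: dx dy dz ax ay az grip; .... A call has 1 to 20 rows; each row shifts and turns the commanded pose from where the row before left it, along the tool's axes as they then stand; what a row does not reach is not made up. A row lasts 1/8 s, in which the tool goes at most 62.5 mm and 10.7 degrees, less where a joint would pass 70% of its speed; a pose out of reach is approached as far as the arm can. A call with a number of a shift or a turn outside -1 to 1 is refused whole. A call with a gripper value outside its range is refused whole. The fingers move at their own pace and stop on an object; "newtons" is the grip in N (left out, the last holds). Time passes only in rows, so rows that do not move let the fingers close. It gives the time, the measured TCP pose, the force and the opening at its end, in the units of the state.
- monitor.sense(): the state, without advancing time (a new reading comes with each control period).
- vision.camera(name): name is "scene" or "top"; returns a dict with "img" (400x640x3 uint8, blue, green, red), "intrinsics" (3x3 intrinsics, pixels), "R" (3x3) and "t" (3): a world point X has camera coordinates R X + t. Camera axes: x right, y down, z forward; pixel columns grow to the right and rows downward; lengths in m; the calibration is good to about 2 mm. A picture is of the moment at which its call begins. There is no depth.
- r.sign_off(): hands the job in, once; it reports no verdict.
The state is a dict: "t": time; "qpos": joint angles; "dq": joint speeds; "joint_efforts": joint torques, N m; "tool_pos": TCP position; "eef_rot": TCP orientation; "wrist_force": force on the tool from outside, world axes, zero at the start; "torque": the same for the moment, N m; "width": finger opening in m.
Only numpy, scipy, OpenCV 4.12 (cv2) and the standard library are available. Lean on these libraries where they do the work, as an engineer would, in place of code of your own. Each camera call takes 0.05 s, during which the arm holds its last target.

## Working session

There is one attempt and no reset: what is moved stays moved. The work goes in short steps, Python scripts to look and compute and a tool call to move; the robot and the scene stay as the last step left them, time stands still between calls to the robot, and variables do not carry over. Pictures are saved under pics/ and viewed, and the job is handed in when it is done.

Besides the shell and the picture viewer there is one more tool, called after "Request:" by a JSON object that holds its "api" and its "payload", one argument or row to a line. send_rows: Moves the arm, as the interface text tells. Scaled input: -1 to 1 covers 200 mm each way for a shift and pi rad each way for a turn. Its arguments: {"type":"object","properties":{"targets":{"type":"string"},"newtons":{"type":"number"}},"required":["targets"]}

```bash
mkdir -p pics
python3 - <<'E'
from workcell import monitor, vision, r
import cv2,numpy as np
np.set_printoptions(precision=4,suppress=True)
s=monitor.sense()
for k,v in s.items(): print(k,np.array(v))
print(r.nose_length)
for n in("scene","top"):
    c=vision.camera(n); cv2.imwrite(f"pics/{n}0.png",c["img"]); np.savez(f"{n}.npz",**c)
    print(n,c["intrinsics"],c["R"],c["t"])
E
```

```text
t 0.0
qpos [-82.2086   2.7905   5.588   92.9322  -0.0015  82.6753]
dq [-0.0024 -0.0213  0.0013 -0.0146 -0.039   0.035 ]
joint_efforts [ -0.0003 -33.8779  32.0016   0.0202  -0.0002   0.    ]
tool_pos [ 0.1368 -0.5063  0.2471]
eef_rot [[ 0.9654  0.2608 -0.0003]
 [ 0.2608 -0.9654  0.0023]
 [ 0.0003 -0.0023 -1.    ]]
wrist_force [ 0.2506  0.4281 -0.1623]
torque [ 0.0076 -0.0055 -0.0474]
width 0.08505929304156662
0.017
scene [[388.3787   0.     322.393 ]
 [  0.     388.3787 198.1753]
 [  0.       0.       1.    ]] [[-0.7491 -0.6622 -0.0195]
 [-0.4571  0.5379 -0.7083]
 [ 0.4795 -0.5217 -0.7056]] [0.4301 0.3036 0.7464]
top [[369.23     0.     321.5131]
 [  0.     369.23   199.6339]
 [  0.       0.       1.    ]] [[-0.0292 -0.9996 -0.006 ]
 [-0.9886  0.0298 -0.1475]
 [ 0.1477  0.0016 -0.989 ]] [0.0425 0.5686 0.9708]
```

View pics/scene0.png

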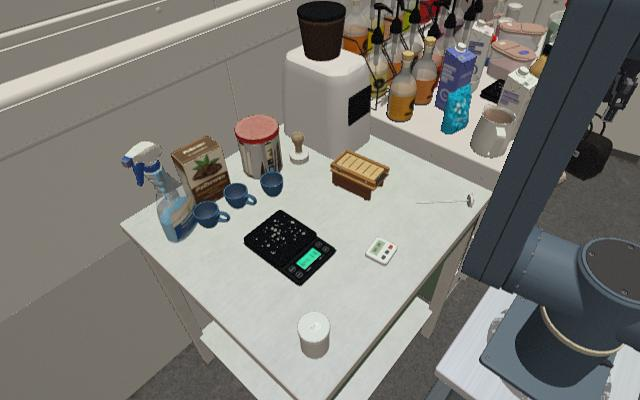

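View pics/top0.png

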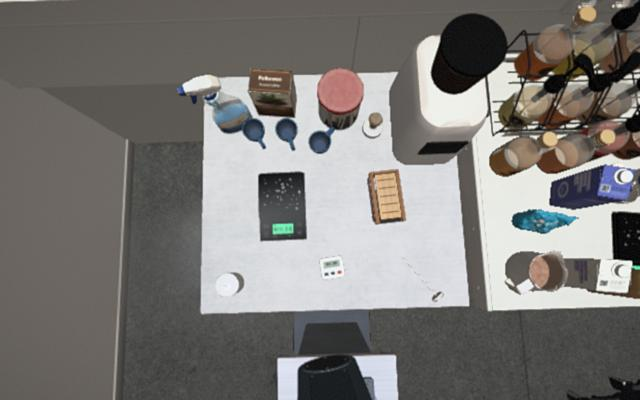

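```bash
cat > h.py <<'E'
import numpy as np,cv2
def load(n): return dict(np.load(n))
def ray(c,uv,z):
    K,R,t=c["intrinsics"],c["R"],c["t"]; o=-R.T@t
    d=R.T@np.linalg.solve(K,np.array([uv[0],uv[1],1.])); return o+d*(z-o[2])/d[2]
def proj(c,X):
    p=c["intrinsics"]@(c["R"]@np.asarray(X,float)+c["t"]); return p[:2]/p[2]
E
python3 - <<'E'
from h import *
t=load("top.npz");s=load("scene.npz")
a=cv2.resize(t["img"][155:235,355:420],None,fx=6,fy=6,interpolation=cv2.INTER_CUBIC)
b=cv2.resize(s["img"][140:210,320:400],None,fx=5,fy=5,interpolation=cv2.INTER_CUBIC)
c=cv2.resize(t["img"][160:250,245:320],None,fx=5,fy=5,interpolation=cv2.INTER_CUBIC)
cv2.imwrite("pics/a.png",a);cv2.imwrite("pics/b.png",b);cv2.imwrite("pics/c.png",c)
for uv in[(386,196)]: print(ray(t,uv,.072),ray(s,(361,165),.072))
print(ray(t,(282,206),.029))
E
```

```text
[ 0.56983627 -0.14636266  0.072     ] [ 0.56846913 -0.15298262  0.072     ]
[0.55708794 0.1358071  0.029     ]
```

View pics/a.png

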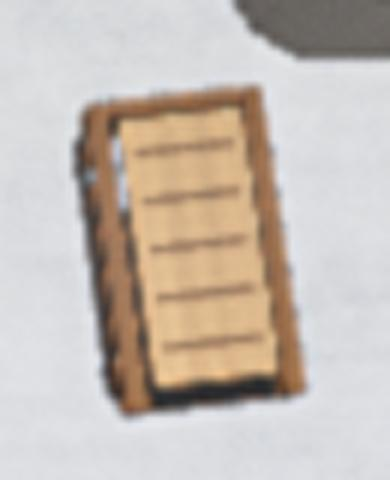

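View pics/b.png

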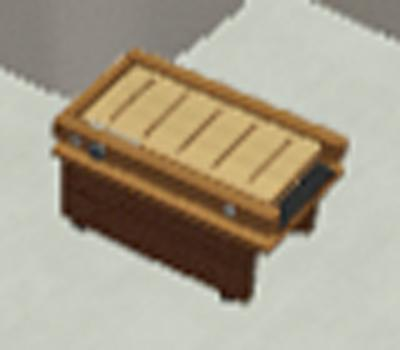

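View pics/c.png

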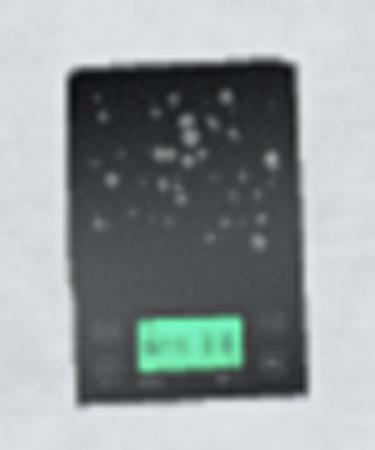

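```bash
cat >> h.py <<'E'
def pad_rect(c,z=.072,box=None,lo=(8,50,170),hi=(25,190,255)):
    hsv=cv2.cvtColor(c["img"],cv2.COLOR_BGR2HSV); m=cv2.inRange(hsv,lo,hi)
    if box:
        k=np.zeros_like(m);k[box[1]:box[3],box[0]:box[2]]=255;m&=k
    m=cv2.morphologyEx(m,cv2.MORPH_CLOSE,np.ones((5,5)))
    cs,_=cv2.findContours(m,cv2.RETR_EXTERNAL,cv2.CHAIN_APPROX_NONE)
    q=max(cs,key=cv2.contourArea)[:,0,:]
    P=np.array([ray(c,p,z)[:2] for p in q])*1000
    return cv2.minAreaRect(P.astype(np.float32)),m
E
python3 - <<'E'
from h import *
t=load("top.npz");s=load("scene.npz")
for c,b in((t,(365,160,410,230)),(s,(325,145,390,195))):
    r,m=pad_rect(c,box=b);print(r)
# caddy outer, wall tops at .0755: brown mask in top view
for lo,hi in(((0,40,40),(25,255,255)),):
    for c,b in((t,(360,160,412,230)),):
        r,m=pad_rect(c,z=.0755,box=b,lo=lo,hi=hi);print(r, cv2.boxPoints(r))
# corners by eye, top: x=355+u/6
for uv in((82,103),(262,85),(305,390),(125,412)):
    print(ray(t,(355+uv[0]/6-.4,155+uv[1]/6-.4),.0755))
print("scale")
g=cv2.cvtColor(t["img"],cv2.COLOR_BGR2HSV)
m=cv2.inRange(g[...,2],0,110); k=np.zeros_like(m);k[160:250,245:320]=255;m&=k
m|=cv2.inRange(g,(60,80,80),(90,255,255))&k
cs,_=cv2.findContours(m,cv2.RETR_EXTERNAL,cv2.CHAIN_APPROX_NONE);q=max(cs,key=cv2.contourArea)[:,0,:]
for z in(.029,.016):
    r=cv2.minAreaRect(np.array([ray(t,p,z)[:2]*1000 for p in q],np.float32));print(r);print(cv2.boxPoints(r))
m=cv2.inRange(g,(60,80,80),(90,255,255))&k
cs,_=cv2.findContours(m,cv2.RETR_EXTERNAL,cv2.CHAIN_APPROX_NONE);q=max(cs,key=cv2.contourArea)[:,0,:]
r=cv2.minAreaRect(np.array([ray(t,p,.016)[:2]*1000 for p in q],np.float32));print("disp",r)
for uv in((68,70),(297,62),(308,395),(78,405)):
    for z in(.029,.016): print(uv,z,ray(t,(245+uv[0]/5-.4,160+uv[1]/5-.4),z))
E
```

```text
((573.5424194335938, -151.94100952148438), (133.99929809570312, 73.66404724121094), 4.531607627868652)
((566.7796020507812, -154.4668426513672), (147.3540496826172, 68.80042266845703), 4.803383827209473)
((570.0613403320312, -145.85177612304688), (139.34881591796875, 84.8501968383789), 5.013717174530029) [[ 496.9458  -109.67815]
 [ 504.3612  -194.20369]
 [ 643.1769  -182.0254 ]
 [ 635.7615   -97.49986]]
[ 0.63643637 -0.10188979  0.0755    ]
[ 0.64220105 -0.18267491  0.0755    ]
[ 0.50503277 -0.19329638  0.0755    ]
[ 0.49773183 -0.11406666  0.0755    ]
scale
((558.76708984375, 136.71578979492188), (187.51060485839844, 126.69405364990234), 0.7946463823318481)
[[464.14227  198.75645 ]
 [465.89935   72.07459 ]
 [653.3919    74.675125]
 [651.6348   201.357   ]]
((560.54296875, 138.15899658203125), (189.91152954101562, 128.3162384033203), 0.7946776151657104)
[[464.7065  200.99397]
 [466.48618  72.69008]
 [656.3794   75.32402]
 [654.59973 203.62791]]
disp ((495.63641357421875, 136.7214813232422), (58.87001419067383, 30.622291564941406), 88.30819702148438)
(68, 70) 0.029 [0.65100722 0.20153449 0.029     ]
(68, 70) 0.016 [0.65396416 0.20380763 0.016     ]
(297, 62) 0.029 [0.65167035 0.07262684 0.029     ]
(297, 62) 0.016 [0.65463578 0.07324945 0.016     ]
(308, 395) 0.029 [0.46508549 0.07074265 0.029     ]
(308, 395) 0.016 [0.46566188 0.07134113 0.016     ]
(78, 405) 0.029 [0.4633465  0.19678254 0.029     ]
(78, 405) 0.016 [0.46390063 0.19899484 0.016     ]
```

Run:
```python
from h import *
t=load("top.npz");s=load("scene.npz")
# pad corners top by eye (a.png)
for uv in((119,117),(242,107),(278,372),(155,388)):
    print("pad top",ray(t,(355+uv[0]/6-.4,155+uv[1]/6-.4),.072))
for uv in((132,66),(325,142),(282,200),(84,122)):
    print("pad scene",ray(s,(320+uv[0]/5-.4,140+uv[1]/5-.4),.072))
for uv in((135,52),(352,140),(280,212),(56,128)):
    print("cad scene",ray(s,(320+uv[0]/5-.4,140+uv[1]/5-.4),.0755))
def draw(c,pts,sl,f,n):
    im=cv2.resize(c["img"],None,fx=f,fy=f,interpolation=cv2.INTER_CUBIC)
    for P in pts:
        q=np.array([(proj(c,p)+.5)*f-.5 for p in P],np.float32)
        cv2.polylines(im,[np.round(q).astype(int)],True,(0,0,255),1)
    cv2.imwrite(n,im[sl[1]*f:sl[3]*f,sl[0]*f:sl[2]*f])
def box(cx,cy,yaw,x0,x1,y0,y1,z):
    a=np.deg2rad(yaw);R=np.array([[np.cos(a),-np.sin(a)],[np.sin(a),np.cos(a)]])
    return [np.r_[R@p+[cx,cy],z] for p in((x0,y0),(x1,y0),(x1,y1),(x0,y1))]
C=(.5700,-.148,4.8);S=(.558,.137,.3)
pts=[box(*C,-.07,.07,-.04,.04,.0755),box(*C,-.06,.06,-.030,.026,.072),box(*S,-.037,.095,-.065,.065,.029),box(*S,-.095,-.037,-.065,.065,.016)]
draw(t,pts,(245,150,415,250),4,"pics/ov_t.png");draw(s,pts,(240,140,400,290),4,"pics/ov_s.png")
print(ray(t,(420,160),.05),ray(t,(470,160),.05))
```

```text
pad top [ 0.63030491 -0.11859278  0.072     ]
pad top [ 0.63319737 -0.17387063  0.072     ]
pad top [ 0.51362805 -0.18271639  0.072     ]
pad top [ 0.50818153 -0.1282795   0.072     ]
pad scene [ 0.63266622 -0.16802439  0.072     ]
pad scene [ 0.51284911 -0.18365369  0.072     ]
pad scene [ 0.50320718 -0.13141368  0.072     ]
pad scene [ 0.62188063 -0.11342816  0.072     ]
cad scene [ 0.6365843  -0.17540145  0.0755    ]
cad scene [ 0.50075021 -0.19063424  0.0755    ]
cad scene [ 0.49654587 -0.12001546  0.0755    ]
cad scene [ 0.62748451 -0.09666307  0.0755    ]
[ 0.67097372 -0.24953269  0.05      ] [ 0.66673535 -0.38725315  0.05      ]
```

View pics/ov_t.png

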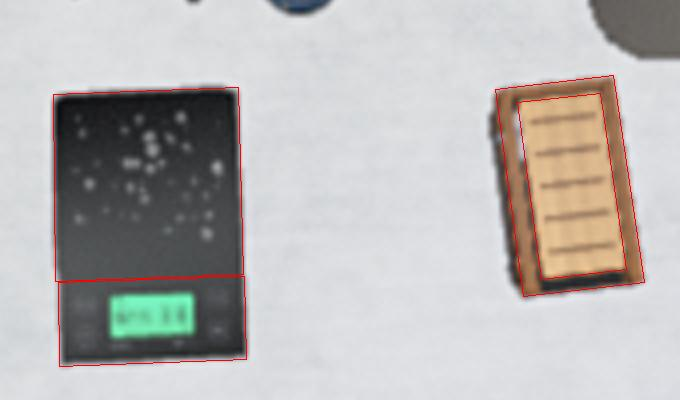

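View pics/ov_s.png

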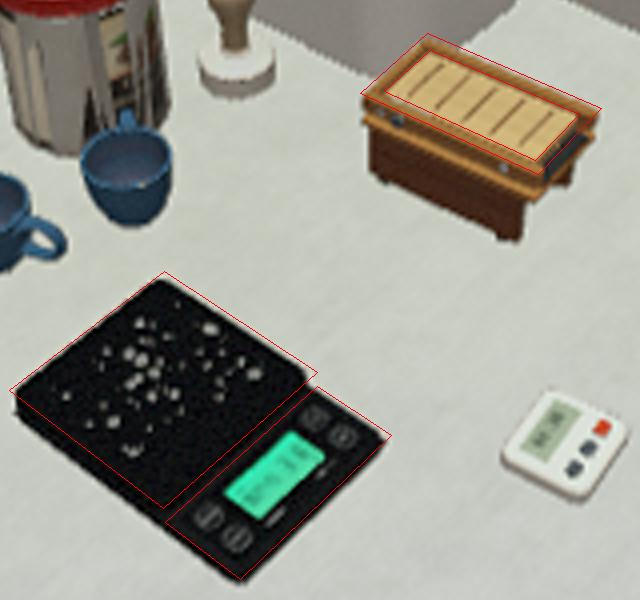

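Request:
{"api": "send_rows", "payload": {
  "targets": "0.219 -0.095 0 0 0 0 255;0.219 -0.095 0 0 0 0 255;0.219 -0.095 0 0 0 0 255;0.219 -0.095 0 0 0 0 255;0.219 -0.095 0 0 0 0 255;0.219 -0.095 0 0 0 0 255;0.219 -0.095 0 0 0 0 255;0.219 -0.095 0 0 0 0 255;0.219 -0.095 0 0 0 0 255;0.219 -0.095 0 0 0 0 255;0.219 -0.095 0 0 0 0 255;0.219 -0.095 0 0 0 0 255;0 0 0 0 0 0.028 255;0 0 0 0 0 0.028 255;0 0 0 0 0 0 255",
  "newtons": 40
}}

```text
t: 1.98
tool_pos: [0.5847, -0.1494, 0.2474]
eef_rot: [[0.996, 0.089, -0.001], [0.089, -0.996, 0.001], [-0.001, -0.001, -1.0]]
wrist_force: [-0.5, -0.7, -0.1]
width: -0.0006
```

Request:
{"api": "send_rows", "payload": {
  "targets": "0 0 0.18 0 0 0 255;0 0 0.18 0 0 0 255;0 0 0.18 0 0 0 255;0 0 0.18 0 0 0 255;0 0 0 0 0 0 255;0 0 0 0 0 0 255"
}}

```text
t: 2.72
tool_pos: [0.5853, -0.15, 0.1056]
eef_rot: [[0.996, 0.088, 0.001], [0.088, -0.996, -0.001], [0.001, 0.001, -1.0]]
wrist_force: [-0.1, 0.4, 0.9]
width: 0.0
```

Run:
```python
from workcell import monitor, vision, r
import cv2,numpy as np
o=[]
for n,sl in(("scene",(280,100,440,220)),("top",(320,120,460,240))):
    c=vision.camera(n); np.savez(f"{n}1.npz",**c)
    o.append(cv2.resize(c["img"][sl[1]:sl[3],sl[0]:sl[2]],(640,480) if n=="scene" else (560,480),interpolation=cv2.INTER_CUBIC))
cv2.imwrite("pics/s1.png",o[0]);cv2.imwrite("pics/t1.png",o[1])
s=monitor.sense();print(s["wrist_force"],s["tool_pos"])
```

```text
[-0.0845353  -0.15283901  1.01485328] [ 0.58632549 -0.15030553  0.10696281]
```

View pics/s1.png

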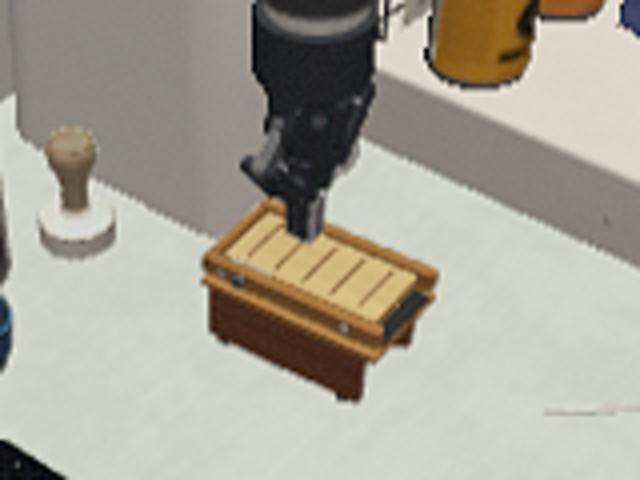

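View pics/t1.png

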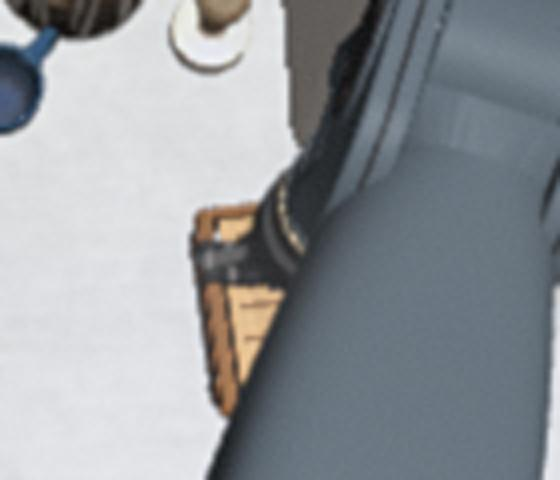

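Request:
{"api": "send_rows", "payload": {
  "targets": "0 0 0.02 0 0 0 255;0 0 0.02 0 0 0 255;0 0 0.01 0 0 0 255;0 0 0 0 0 0 255;0 0 0 0 0 0 255"
}}

```text
t: 3.45
tool_pos: [0.5848, -0.1497, 0.0943]
eef_rot: [[0.996, 0.088, -0.0], [0.088, -0.996, 0.0], [-0.0, -0.0, -1.0]]
wrist_force: [0.0, 1.1, -0.0]
width: -0.0001
```

```bash
cat > st.py <<'E'
from workcell import monitor,vision
import numpy as np
np.set_printoptions(precision=4,suppress=True)
F=[];P=[]
for i in range(4):
    s=monitor.sense();F.append(s["wrist_force"]);P.append(s["tool_pos"])
    if i<3: vision.camera("top")
print(s["t"],"F",np.mean(F,0),np.std(F,0),"P",np.mean(P,0),np.std(P,0),"w",s["width"])
E
python3 st.py
```

```text
3.6 F [-0.4311 -0.078   0.3659] [0.3299 0.7282 0.5375] P [ 0.5849 -0.1497  0.0944] [0.     0.     0.0001] w 0.00015934312779324655
```

Request:
{"api": "send_rows", "payload": {
  "targets": "0 0 0.01 0 0 0 255;0 0 0.01 0 0 0 255;0 0 0.004 0 0 0 255;0 0 0 0 0 0 255;0 0 0 0 0 0 255"
}}

```text
t: 4.22
tool_pos: [0.5849, -0.1497, 0.0895]
eef_rot: [[0.996, 0.088, 0.0], [0.088, -0.996, -0.0], [0.0, 0.0, -1.0]]
wrist_force: [-1.2, -0.1, 0.6]
width: -0.0001
```

```bash
python3 st.py
```

```text
4.375 F [-0.8987  0.1084  0.1618] [0.2931 0.2798 0.7565] P [ 0.5849 -0.1497  0.0896] [0. 0. 0.] w 0.0001196222866959114
```

Request:
{"api": "send_rows", "payload": {
  "targets": "0 0 0.002 0 0 0 255;0 0 0.002 0 0 0 255;0 0 0.002 0 0 0 255;0 0 0 0 0 0 255;0 0 0 0 0 0 255"
}}

```text
t: 5.0
tool_pos: [0.5849, -0.1497, 0.0886]
eef_rot: [[0.996, 0.088, 0.0], [0.088, -0.996, -0.0], [0.0, 0.0, -1.0]]
wrist_force: [-0.9, 0.4, 2.3]
width: 0.0002
```

```bash
python3 st.py
```

```text
5.15 F [-0.7666  0.622   2.3212] [0.123  0.3813 0.2566] P [ 0.5849 -0.1497  0.0886] [0. 0. 0.] w 4.296649138214922e-05
```

Request:
{"api": "send_rows", "payload": {
  "targets": "0 0 0.002 0 0 0 255;0 0 0.002 0 0 0 255;0 0 0.001 0 0 0 255;0 0 0 0 0 0 255;0 0 0 0 0 0 255"
}}

```text
t: 5.78
tool_pos: [0.585, -0.1497, 0.088]
eef_rot: [[0.996, 0.088, 0.001], [0.088, -0.996, -0.0], [0.001, 0.0, -1.0]]
wrist_force: [-0.8, 0.3, 4.6]
width: -0.0001
```

```bash
python3 st.py
```

```text
5.925 F [-1.4262  0.3151  5.1562] [0.4134 0.3545 0.5583] P [ 0.585  -0.1497  0.088 ] [0. 0. 0.] w -0.00018149282268919
```

Request:
{"api": "send_rows", "payload": {
  "targets": "0 0 0.002 0 0 0 255;0 0 0.002 0 0 0 255;0 0 0.002 0 0 0 255;0 0 0 0 0 0 255;0 0 0 0 0 0 255"
}}

```text
t: 6.55
tool_pos: [0.5852, -0.1497, 0.0875]
eef_rot: [[0.996, 0.088, 0.001], [0.088, -0.996, -0.0], [0.001, 0.0, -1.0]]
wrist_force: [-2.1, 1.3, 7.7]
width: -0.0
```

```bash
python3 st.py
```

```text
6.7 F [-2.2676  1.3438  7.2904] [0.2046 0.372  0.6626] P [ 0.5852 -0.1497  0.0875] [0. 0. 0.] w 0.0003317852601312256
```

Request:
{"api": "send_rows", "payload": {
  "targets": "0 0 0.002 0 0 0 255;0 0 0 0 0 0 255;-0.005 0 0 0 0 0 255;-0.005 0 0 0 0 0 255;-0.01 0 0 0 0 0 255;-0.01 0 0 0 0 0 255;-0.01 0 0 0 0 0 255;0 0 0 0 0 0 255"
}}

```text
t: 7.7
tool_pos: [0.5793, -0.1509, 0.0877]
eef_rot: [[0.996, 0.088, 0.006], [0.088, -0.996, -0.001], [0.006, 0.002, -1.0]]
wrist_force: [2.2, -0.4, 6.9]
width: -0.0
```

```bash
python3 st.py
python3 - <<'E'
from workcell import vision
import cv2
c=vision.camera("scene");cv2.imwrite("pics/s2.png",cv2.resize(c["img"][100:220,280:440],(640,480),interpolation=cv2.INTER_CUBIC))
E
```

```text
7.85 F [ 1.424  -0.0091  6.2016] [0.5358 0.255  0.4621] P [ 0.5793 -0.1509  0.0877] [0. 0. 0.] w -3.9217466021544976e-05
```

View pics/s2.png

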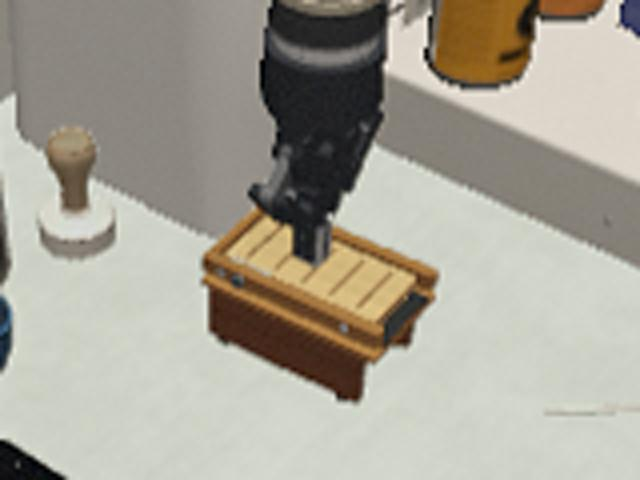

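Run:
```python
import cv2,numpy as np
a=cv2.imread("pics/s1.png");b=cv2.imread("pics/s2.png")
cv2.imwrite("pics/cmp.png",np.hstack([a[190:370,190:450],b[190:370,190:450]]).repeat(1,0))
```

```text
(no output)
```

View pics/cmp.png

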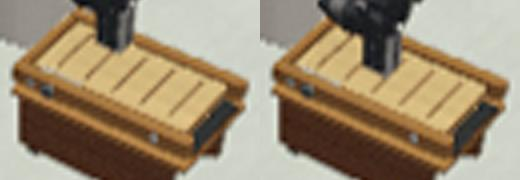

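Request:
{"api": "send_rows", "payload": {
  "targets": "0 0 0.003 0 0 0 255;0 0 0.003 0 0 0 255;0 0 0 0 0 0 255;0 0 0 0 0 0 255"
}}

```text
t: 8.4
tool_pos: [0.5793, -0.151, 0.0873]
eef_rot: [[0.996, 0.088, 0.006], [0.088, -0.996, -0.002], [0.006, 0.002, -1.0]]
wrist_force: [0.6, 0.2, 9.0]
width: -0.0001
```

```bash
python3 st.py
```

```text
8.55 F [0.3648 0.5433 8.4985] [0.3838 0.2884 0.2856] P [ 0.5793 -0.1509  0.0873] [0. 0. 0.] w -4.369648392677328e-05
```

Request:
{"api": "send_rows", "payload": {
  "targets": "0 0 0.003 0 0 0 255;0 0 0 0 0 0 255;-0.005 0 0 0 0 0 255;-0.01 0 0 0 0 0 255;-0.01 0 0 0 0 0 255;-0.01 0 0 0 0 0 255;0 0 0 0 0 0 255"
}}

```text
t: 9.43
tool_pos: [0.5735, -0.1514, 0.0873]
eef_rot: [[0.996, 0.088, 0.009], [0.088, -0.996, -0.001], [0.009, 0.002, -1.0]]
wrist_force: [2.6, 1.9, 7.7]
width: -0.0
```

```bash
python3 st.py
python3 - <<'E'
from workcell import vision
import cv2,numpy as np
c=vision.camera("scene");b=cv2.resize(c["img"][100:220,280:440],(640,480),interpolation=cv2.INTER_CUBIC);cv2.imwrite("pics/s3.png",b)
a=cv2.imread("pics/s2.png")
cv2.imwrite("pics/cmp3.png",np.hstack([a[190:370,190:450],b[190:370,190:450]]))
E
```

```text
9.575 F [2.2216 1.134  8.5595] [0.3716 0.4698 0.5307] P [ 0.5735 -0.1514  0.0873] [0. 0. 0.] w 0.0001711434879117563
```

View pics/cmp3.png

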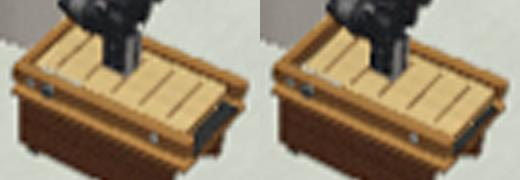

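Request:
{"api": "send_rows", "payload": {
  "targets": "-0.01 0 0.002 0 0 0 255;-0.01 0 0 0 0 0 255;-0.01 0 0 0 0 0 255;-0.01 0 0 0 0 0 255;-0.01 0 0 0 0 0 255;-0.01 0 0 0 0 0 255;0 0 0 0 0 0 255"
}}

```text
t: 10.5
tool_pos: [0.5618, -0.1524, 0.0871]
eef_rot: [[0.996, 0.088, 0.01], [0.088, -0.996, -0.001], [0.01, 0.002, -1.0]]
wrist_force: [2.4, 0.5, 10.0]
width: -0.0001
```

```bash
python3 st.py
python3 - <<'E'
from workcell import vision
import cv2,numpy as np
c=vision.camera("scene");b=cv2.resize(c["img"][100:220,280:440],(640,480),interpolation=cv2.INTER_CUBIC);cv2.imwrite("pics/s4.png",b)
a=cv2.imread("pics/s3.png")
cv2.imwrite("pics/cmp4.png",np.hstack([a[190:370,190:450],b[190:370,190:450]]))
E
```

```text
10.65 F [2.2237 1.0305 9.5441] [0.3958 0.347  0.2654] P [ 0.5618 -0.1525  0.0871] [0. 0. 0.] w 0.0002375495781150364
```

View pics/cmp4.png

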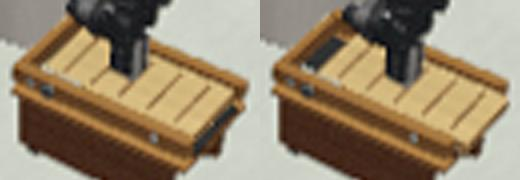

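Request:
{"api": "send_rows", "payload": {
  "targets": "-0.01 0 0 0 0 0 255;-0.01 0 0 0 0 0 255;-0.01 0 0 0 0 0 255;-0.01 0 0 0 0 0 255;-0.01 0 0 0 0 0 255;-0.01 0 0 0 0 0 255;-0.01 0 0 0 0 0 255"
}}

```text
t: 11.58
tool_pos: [0.5481, -0.1537, 0.0871]
eef_rot: [[0.996, 0.088, 0.01], [0.088, -0.996, -0.001], [0.01, 0.002, -1.0]]
wrist_force: [3.0, 1.3, 9.4]
width: 0.0
```

```bash
python3 st.py
```

```text
11.725 F [2.653  1.5531 9.1268] [0.4422 0.2808 0.1749] P [ 0.5479 -0.1537  0.0871] [0.0001 0.     0.    ] w -6.497511479900597e-05
```

Request:
{"api": "send_rows", "payload": {
  "targets": "-0.01 0 0 0 0 0 255;-0.01 0 0 0 0 0 255;-0.01 0 0 0 0 0 255;-0.01 0 0 0 0 0 255;-0.01 0 0 0 0 0 255;-0.01 0 0 0 0 0 255;0 0 0 0 0 0 255"
}}

```text
t: 12.6
tool_pos: [0.5354, -0.1547, 0.0869]
eef_rot: [[0.996, 0.088, 0.008], [0.088, -0.996, -0.001], [0.008, 0.002, -1.0]]
wrist_force: [1.0, 1.7, 9.7]
width: -0.0001
```

```bash
python3 st.py
python3 - <<'E'
from workcell import vision
import cv2,numpy as np
c=vision.camera("scene");np.savez("scene5.npz",**c);b=cv2.resize(c["img"][120:220,300:420],(720,600),interpolation=cv2.INTER_CUBIC);cv2.imwrite("pics/s5.png",b)
E
```

```text
12.75 F [ 1.4938  1.8482 10.1377] [0.3235 0.3906 0.4061] P [ 0.5354 -0.1547  0.0869] [0. 0. 0.] w 0.00018904744996260214
```

View pics/s5.png

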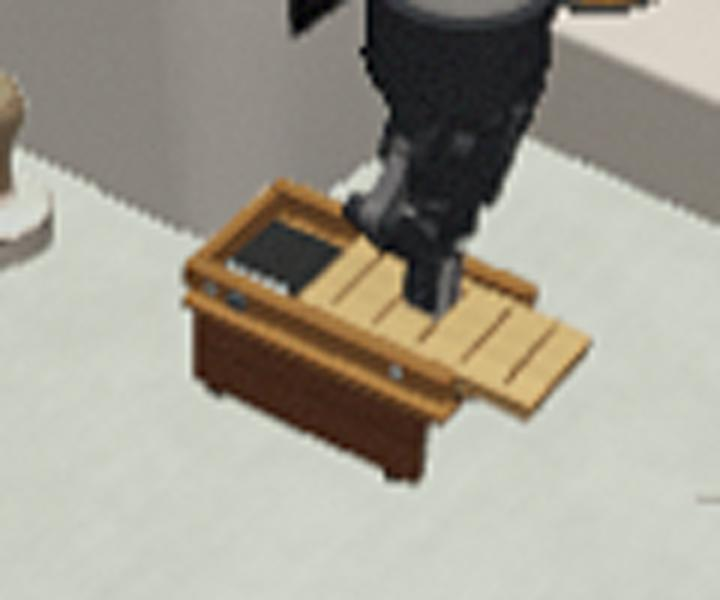

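Run:
```python
from h import *
c=load("scene5.npz")
f=lambda u,v,z:ray(c,(300+u/6-.4,120+v/6-.4),z)
for n,u,v,z in(("padR",592,340,.070),("padL",525,408,.070),("cR",537,293,.0755),("cL",467,382,.0755),("bR",345,255,.070),("bL",302,296,.070)): print(n,f(u,v,z))
```

```text
padR [ 0.4677174  -0.18134144  0.07      ]
padL [ 0.46516959 -0.126895    0.07      ]
cR [ 0.50063248 -0.18628375  0.0755    ]
cL [ 0.49017988 -0.11914885  0.0755    ]
bR [ 0.58542491 -0.15784169  0.07      ]
bL [ 0.58250769 -0.12289881  0.07      ]
```

Request:
{"api": "send_rows", "payload": {
  "targets": "-0.01 0 0 0 0 0 255;-0.01 0 0 0 0 0 255;-0.01 0 0 0 0 0 255;-0.01 0 0 0 0 0 255;-0.01 0 0 0 0 0 255;-0.005 0 0 0 0 0 255;0 0 0 0 0 0 255;0 0 0 0 0 0 255"
}}

```text
t: 13.8
tool_pos: [0.5244, -0.1557, 0.0868]
eef_rot: [[0.996, 0.088, 0.008], [0.088, -0.996, -0.001], [0.008, 0.002, -1.0]]
wrist_force: [1.2, 1.7, 9.3]
width: -0.0003
```

```bash
python3 st.py
python3 - <<'E'
from workcell import vision
import cv2,numpy as np
c=vision.camera("scene");np.savez("scene6.npz",**c);b=cv2.resize(c["img"][120:220,300:420],(720,600),interpolation=cv2.INTER_CUBIC);cv2.imwrite("pics/s6.png",b)
E
```

```text
13.95 F [1.4685 2.1132 9.2697] [0.1922 0.5638 0.0319] P [ 0.5244 -0.1557  0.0868] [0. 0. 0.] w 0.00011131289157371707
```

View pics/s6.png

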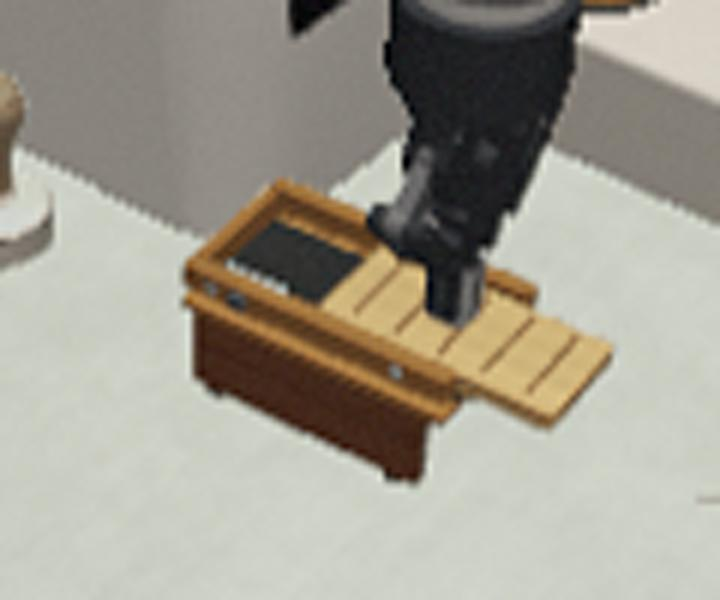

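Request:
{"api": "send_rows", "payload": {
  "targets": "0 0 -0.02 0 0 0 255;0 0 -0.05 0 0 0 255;0 0 -0.1 0 0 0 255;0 0 -0.13 0 0 0 255;-0.2 -0.036 0 0 0 0 87;-0.2 -0.036 0 0 0 0 87;-0.215 -0.036 0 0 0 0 87;0 0 0.1 0 0 0 87;0 0 0.15 0 0 0 87;0 0 0 0 0 0 87;0 0 0 0 0 0 87"
}}

```text
t: 15.38
tool_pos: [0.3968, -0.1447, 0.094]
eef_rot: [[0.996, 0.088, -0.0], [0.088, -0.996, -0.0], [-0.0, 0.0, -1.0]]
wrist_force: [-0.2, 0.3, 0.7]
width: 0.0563
```

```bash
python3 st.py
python3 - <<'E'
from workcell import vision,monitor
import cv2,numpy as np
print(np.array(monitor.sense()["eef_rot"]))
c=vision.camera("scene");np.savez("scene7.npz",**c);b=cv2.resize(c["img"][130:280,300:480],(720,600),interpolation=cv2.INTER_CUBIC);cv2.imwrite("pics/s7.png",b)
c=vision.camera("top");np.savez("top7.npz",**c);b=cv2.resize(c["img"][150:290,300:460],(640,560),interpolation=cv2.INTER_CUBIC);cv2.imwrite("pics/t7.png",b)
E
```

```text
15.525 F [-0.0689  0.3169  0.7166] [0.2927 0.0659 0.2631] P [ 0.3973 -0.1449  0.0946] [0.0003 0.0002 0.0003] w 0.05586744345937475
[[ 0.99613394  0.08782658  0.00191358]
 [ 0.08782876 -0.99613499 -0.00109024]
 [ 0.00181043  0.00125409 -0.99999757]]
```

View pics/s7.png

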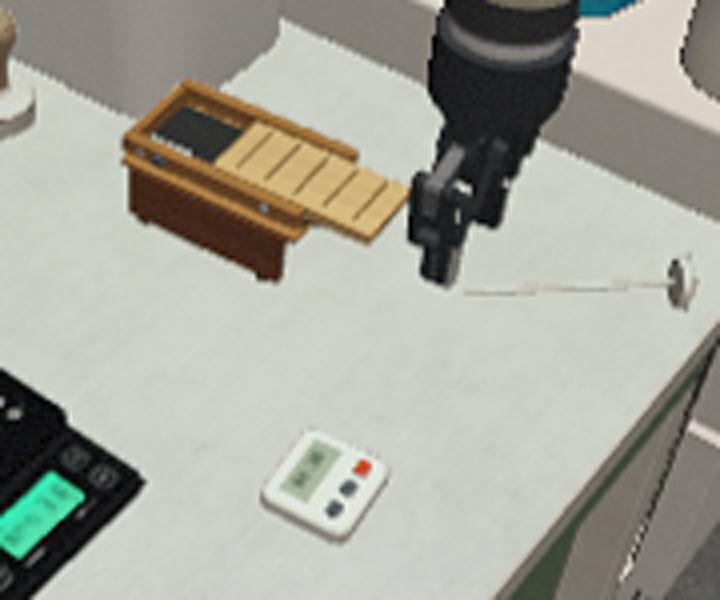

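View pics/t7.png

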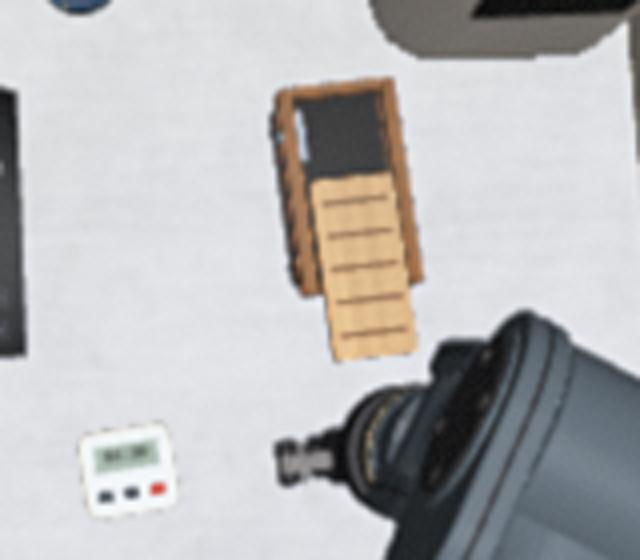

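Run:
```python
from h import *
t=load("top7.npz")
f=lambda u,v,z:ray(t,(300+u/4-.4,150+v/4-.4),z)
for n,u,v,z in(("FL",332,363,.072),("FR",415,353,.072),("BR",391,174,.072),("BL",310,183,.072),("caddyFR",424,280,.0755),("caddyFL",303,297,.0755),("timerR",178,505,.016),("timerBR",170,423,.016)): print(n,f(u,v,z))
print(ray(load("top.npz"),(403,259),.005))
```

```text
FL [ 0.45273211 -0.13102465  0.072     ]
FR [ 0.45763924 -0.18563224  0.072     ]
BR [ 0.5767445  -0.17700894  0.072     ]
BL [ 0.57230224 -0.1227788   0.072     ]
caddyFR [ 0.50501975 -0.19373361  0.0755    ]
caddyFL [ 0.49620644 -0.11377043  0.0755    ]
timerR [ 0.36138544 -0.02980111  0.016     ]
timerBR [ 0.41686194 -0.02641457  0.016     ]
[ 0.40188503 -0.1954934   0.005     ]
```

Request:
{"api": "send_rows", "payload": {
  "targets": "0.156 -0.06 0 0 0 0 87;0 0 0.15 0 0 0 87;0 0 0.15 0 0 0 87;0 0 0.06 0 0 0 87;0 0 0.01 0 0 0 87;0 0 0 0 0 0 87;0 0 0.005 0 0 0 87;0 0 0 0 0 0 87"
}}

```text
t: 16.62
tool_pos: [0.4273, -0.1302, 0.0193]
eef_rot: [[0.996, 0.088, 0.001], [0.088, -0.996, -0.001], [0.001, 0.001, -1.0]]
wrist_force: [0.2, -0.1, 0.2]
width: 0.0564
```

```bash
python3 st.py
```

```text
16.775 F [-0.145   0.1937 -0.0815] [0.2611 0.5097 0.3867] P [ 0.4271 -0.1301  0.0191] [0.0001 0.0001 0.0002] w 0.05618850231435166
```

Request:
{"api": "send_rows", "payload": {
  "targets": "0 0 0.005 0 0 0 87;0 0 0.005 0 0 0 87;0 0 0.005 0 0 0 87;0 0 0 0 0 0 87"
}}

```text
t: 17.27
tool_pos: [0.4266, -0.1298, 0.0153]
eef_rot: [[0.996, 0.088, -0.0], [0.088, -0.996, 0.0], [-0.0, -0.0, -1.0]]
wrist_force: [0.1, 1.0, -1.0]
width: 0.0565
```

```bash
python3 st.py
```

```text
17.425 F [ 0.058   1.0168 -0.2038] [0.1864 0.4443 0.5602] P [ 0.4266 -0.1298  0.0154] [0.     0.     0.0001] w 0.05608667311937929
```

Request:
{"api": "send_rows", "payload": {
  "targets": "0 0 0.005 0 0 0 87;0 0 0.005 0 0 0 87;0 0 0.003 0 0 0 87;0 0 0 0 0 0 87"
}}

```text
t: 17.92
tool_pos: [0.4267, -0.1299, 0.0129]
eef_rot: [[0.996, 0.088, -0.0], [0.088, -0.996, 0.0], [-0.0, -0.0, -1.0]]
wrist_force: [0.2, -0.6, -0.8]
width: 0.0566
```

```bash
python3 st.py
```

```text
18.075 F [-0.022  -0.0195 -0.0353] [0.5091 0.3691 0.5504] P [ 0.4267 -0.1299  0.0129] [0. 0. 0.] w 0.05670139046377885
```

Request:
{"api": "send_rows", "payload": {
  "targets": "0 0 0.004 0 0 0 87;0 0 0.004 0 0 0 87;0 0 0 0 0 0 87"
}}

```text
t: 18.45
tool_pos: [0.4268, -0.1299, 0.0128]
eef_rot: [[0.996, 0.088, 0.0], [0.088, -0.996, -0.0], [0.0, 0.0, -1.0]]
wrist_force: [-3.0, 1.4, 8.3]
width: 0.0564
```

```bash
python3 st.py
```

```text
18.6 F [-3.533   1.0246  8.5655] [0.3394 0.3716 0.2463] P [ 0.4268 -0.1299  0.0128] [0. 0. 0.] w 0.056358135390546994
```

Request:
{"api": "send_rows", "payload": {
  "targets": "0 0 -0.05 0 0 0 87;0 0 -0.2 0 0 0 35;0 0 -0.26 0 0 0 35;0.137 0.079 0 0 0 0 35;0.136 0.079 0 0 0 0 35;0 0 0 0 0 0 35;0 0 0.06 0 0 0 35;0 0 0 0 0 0 35"
}}

```text
t: 19.6
tool_pos: [0.4819, -0.1556, 0.0994]
eef_rot: [[0.996, 0.088, -0.004], [0.088, -0.996, 0.002], [-0.003, -0.002, -1.0]]
wrist_force: [-0.8, 0.8, -0.6]
width: 0.0738
```

```bash
python3 st.py
python3 - <<'E'
from workcell import vision,monitor
import cv2,numpy as np
c=vision.camera("scene");b=cv2.resize(c["img"][130:230,310:430],(720,600),interpolation=cv2.INTER_CUBIC);cv2.imwrite("pics/s8.png",b)
c=vision.camera("top");b=cv2.resize(c["img"][150:270,330:450],(600,600),interpolation=cv2.INTER_CUBIC);cv2.imwrite("pics/t8.png",b)
E
```

```text
19.75 F [ 0.0144  0.2059 -0.3011] [0.707  0.5814 0.4676] P [ 0.4826 -0.1559  0.1003] [0.0005 0.0002 0.0006] w 0.07374709313547877
```

View pics/s8.png

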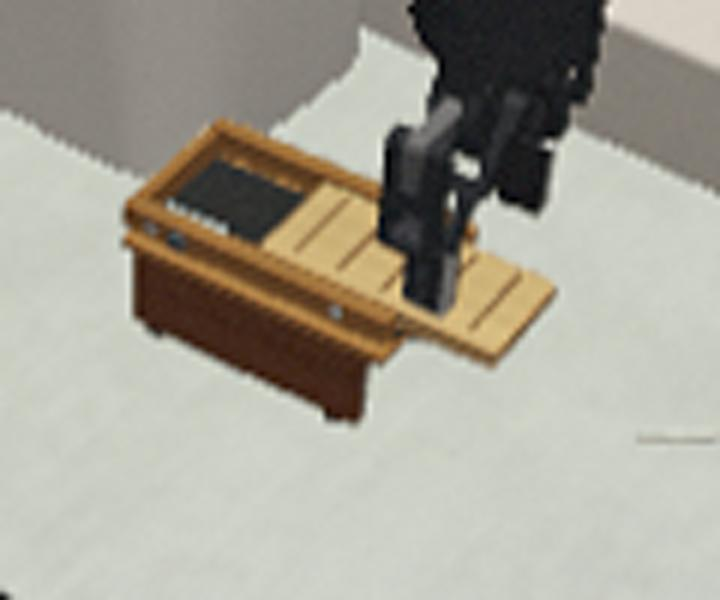

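View pics/t8.png

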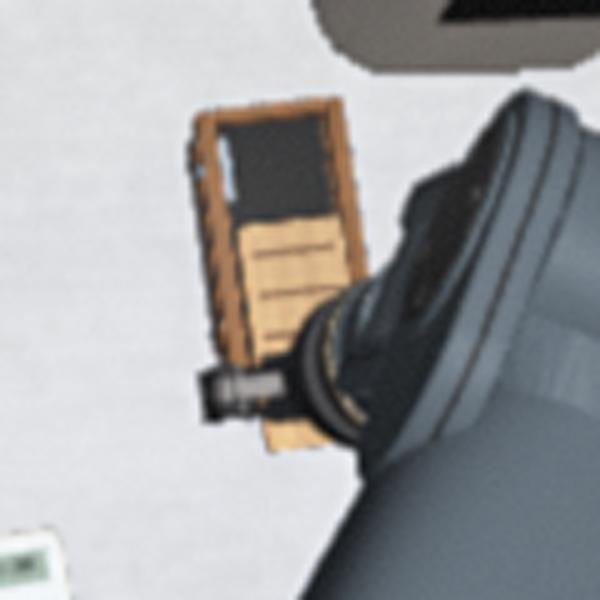

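Request:
{"api": "send_rows", "payload": {
  "targets": "0 0 0.05 0 0 0 35;0 0 0.04 0 0 0 35;0 0 0.02 0 0 0 35;0 0 0 0 0 0 35;0 0 0 0 0 0 35"
}}

```text
t: 20.48
tool_pos: [0.484, -0.1566, 0.0794]
eef_rot: [[0.996, 0.088, 0.0], [0.088, -0.996, -0.0], [0.0, 0.0, -1.0]]
wrist_force: [-0.8, -0.1, -0.1]
width: 0.0739
```

```bash
python3 st.py
python3 - <<'E'
from workcell import vision,monitor
import cv2,numpy as np
c=vision.camera("scene");b=cv2.resize(c["img"][130:230,310:430],(720,600),interpolation=cv2.INTER_CUBIC);cv2.imwrite("pics/s9.png",b)
E
```

```text
20.625 F [-0.0955  0.2782 -0.3209] [0.5861 0.2628 0.2558] P [ 0.4841 -0.1567  0.0796] [0.0001 0.     0.0001] w 0.07356830230141655
```

View pics/s9.png

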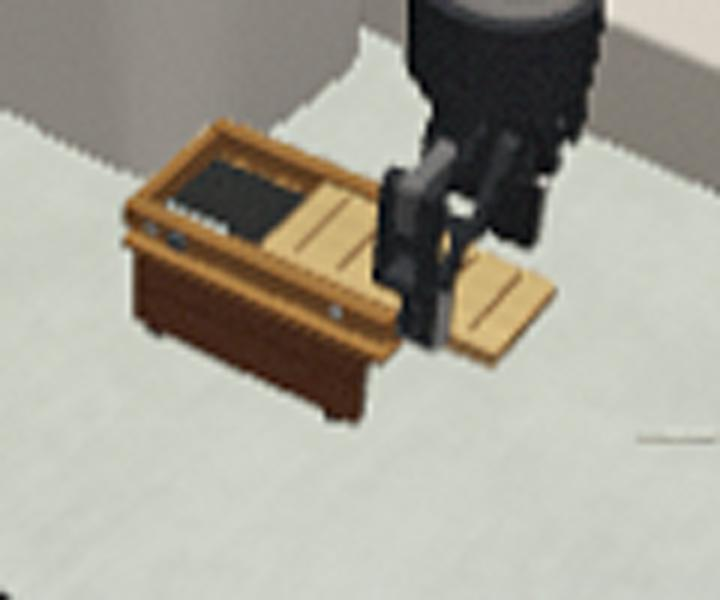

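Request:
{"api": "send_rows", "payload": {
  "targets": "0 0 0.018 0 0 0 35;0 0 0 0 0 0 60;0 0 0 0 0 0 75;0 0 0 0 0 0 85;0 0 0 0 0 0 120;0 0 0 0 0 0 120;0 0 0 0 0 0 120",
  "newtons": 40
}}

```text
t: 21.55
tool_pos: [0.4839, -0.1566, 0.0759]
eef_rot: [[0.996, 0.088, 0.0], [0.088, -0.996, -0.0], [0.0, 0.0, -1.0]]
wrist_force: [-0.2, 1.1, 1.2]
width: 0.0546
```

```bash
python3 st.py
```

```text
21.7 F [-0.1203  0.2186  1.3943] [0.4579 0.5106 0.2296] P [ 0.4839 -0.1566  0.0759] [0. 0. 0.] w 0.05478581280395953
```

Request:
{"api": "send_rows", "payload": {
  "targets": "0 0 0 0 0 0 255;0 0 -0.01 0 0 0 255;0 0 -0.03 0 0 0 255;0 0 -0.05 0 0 0 255;0 0 -0.06 0 0 0 255;0 0 -0.06 0 0 0 255;0 0 0 0 0 0 255",
  "newtons": 60
}}

```text
t: 22.58
tool_pos: [0.4851, -0.1571, 0.1197]
eef_rot: [[0.996, 0.088, 0.003], [0.088, -0.996, -0.002], [0.003, 0.002, -1.0]]
wrist_force: [1.2, 0.2, -2.0]
width: 0.0537
```

```bash
python3 st.py
python3 - <<'E'
from workcell import vision,monitor
import cv2,numpy as np
c=vision.camera("scene");b=cv2.resize(c["img"][110:230,300:444],(720,600),interpolation=cv2.INTER_CUBIC);cv2.imwrite("pics/s10.png",b)
E
```

```text
22.725 F [-0.0668  0.2696 -2.1496] [0.794  0.3478 0.1603] P [ 0.4843 -0.1568  0.1185] [0.0005 0.0002 0.0008] w 0.054104392969485125
```

View pics/s10.png

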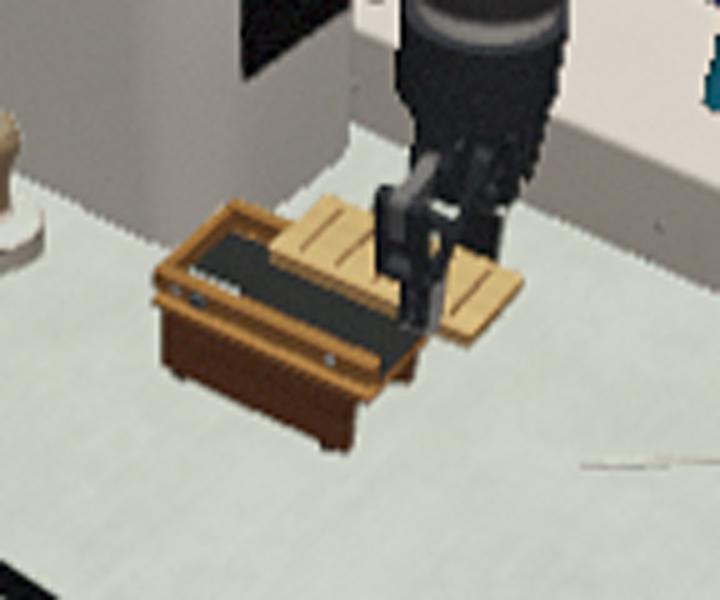

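Request:
{"api": "send_rows", "payload": {
  "targets": "0 0 -0.06 0 0 0 255;0 0 -0.07 0 0 0.013 255;0 0 -0.03 0 0 0.013 255;0.02 -0.08 0 0 0 0 255;0.035 -0.15 0 0 0 0 255;0.053 -0.22 0 0 0 0 255;0.06 -0.25 0 0 0 0 255;0.06 -0.25 0 0 0 0 255;0.053 -0.22 0 0 0 0 255;0.036 -0.15 0 0 0 0 255;0.024 -0.1 0 0 0 0 255;0.012 -0.05 0 0 0 0 255;0 0 0 0 0 0 255;0 0 0 0 0 0 255"
}}

```text
t: 24.52
tool_pos: [0.5526, 0.1046, 0.1503]
eef_rot: [[0.999, 0.055, -0.002], [0.055, -0.998, 0.027], [-0.001, -0.027, -1.0]]
wrist_force: [0.1, 0.3, -1.3]
width: 0.0542
```

```bash
python3 st.py
python3 - <<'E'
from workcell import vision,monitor
import cv2,numpy as np
c=vision.camera("scene");np.savez("scene11.npz",**c);b=cv2.resize(c["img"][130:290,210:370],(600,600),interpolation=cv2.INTER_CUBIC);cv2.imwrite("pics/s11.png",b)
c=vision.camera("top");np.savez("top11.npz",**c);b=cv2.resize(c["img"][110:260,220:370],(600,600),interpolation=cv2.INTER_CUBIC);cv2.imwrite("pics/t11.png",b)
E
```

```text
24.675 F [-0.0927  0.5864 -1.5288] [0.3106 0.62   0.3186] P [0.5526 0.1048 0.1504] [0.     0.0001 0.    ] w 0.05416637316777446
```

View pics/s11.png

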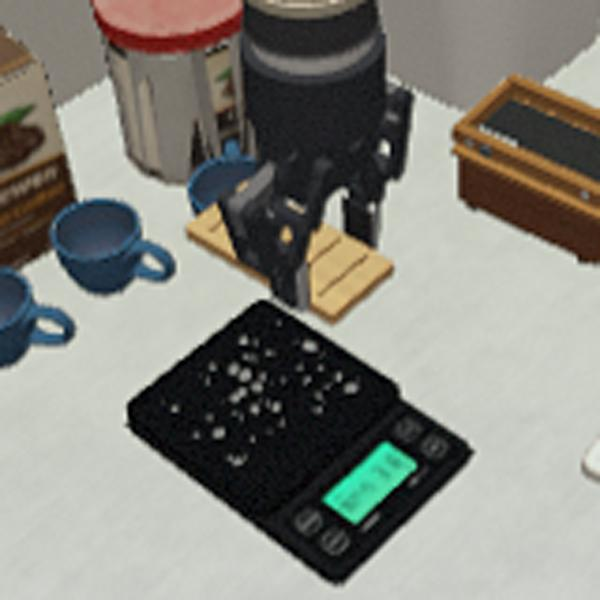

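View pics/t11.png

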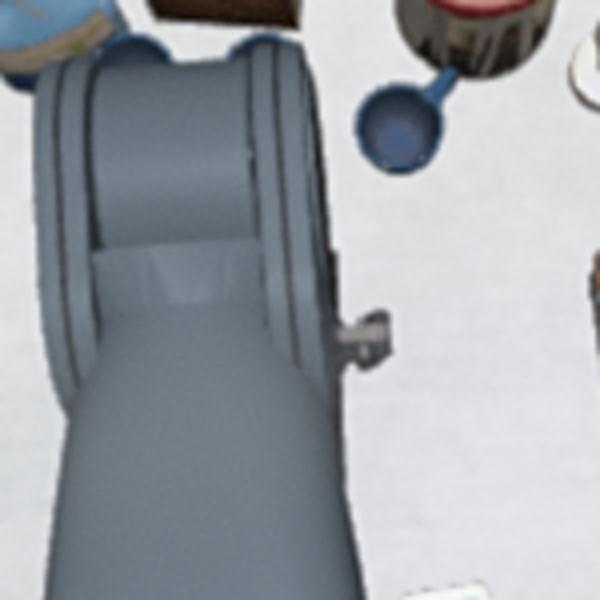

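Run:
```python
from h import *
from scipy.spatial.transform import Rotation as Ro
from workcell import monitor
c=load("scene11.npz")
f=lambda u,v,z:ray(c,(210+u/3.75-.4,130+v/3.75-.4),z)
FL=f(333,309,.1465);FR=f(393,266,.1465)
for z in(.14,.1465,.153):
    BL=f(187,228,z);print(z,np.linalg.norm(BL-FL),BL)
print(FL,FR)
s=monitor.sense();R=np.array(s["eef_rot"])
a=np.deg2rad(.3);T=np.array([[np.cos(a),np.sin(a),0],[np.sin(a),-np.cos(a),0],[0,0,-1]])
print("rotvec/pi",Ro.from_matrix(R.T@T).as_rotvec()/np.pi)
print("shift/.2",T.T@(np.array([.555,.137,s["tool_pos"][2]])-s["tool_pos"])/.2)
```

```text
0.14 0.11951833061292104 [0.64380763 0.13400917 0.14      ]
0.1465 0.11383376762147648 [0.63804638 0.13802435 0.1465    ]
0.153 0.10869567309663689 [0.63228513 0.14203953 0.153     ]
[0.52457188 0.12898753 0.1465    ] [0.52174646 0.08144344 0.1465    ]
rotvec/pi [-0.00855099  0.00025271  0.01599007]
shift/.2 [ 0.01246557 -0.15906843  0.        ]
```

Request:
{"api": "send_rows", "payload": {
  "targets": "0 0 0 -0.004 0 0.008 255;0 0 0 -0.0045 0 0.008 255;0.006 -0.08 0 0 0 0 255;0.006 -0.08 0 0 0 0 255;0 0 0.1 0 0 0 255;0 0 0.1 0 0 0 255;0 0 0.1 0 0 0 255;0 0 0.05 0 0 0 255;0 0 0 0 0 0 255;0 0 0 0 0 0 255"
}}

```text
t: 26.02
tool_pos: [0.5558, 0.1069, 0.0819]
eef_rot: [[0.998, 0.057, -0.001], [0.057, -0.998, 0.027], [0.001, -0.027, -1.0]]
wrist_force: [-0.0, 1.2, -1.6]
width: 0.0541
```

```bash
python3 st.py
python3 - <<'E'
from workcell import vision,monitor
import cv2,numpy as np
print(np.array(monitor.sense()["eef_rot"]))
c=vision.camera("scene");np.savez("scene12.npz",**c);b=cv2.resize(c["img"][150:290,230:370],(700,600)[:1]*2 if 0 else (600,600),interpolation=cv2.INTER_CUBIC);cv2.imwrite("pics/s12.png",b)
E
```

```text
26.175 F [-0.0116  0.2231 -1.7654] [0.2765 0.7407 0.5001] P [0.5559 0.1068 0.0821] [0.0001 0.0001 0.0001] w 0.05391148363243502
[[ 9.98388678e-01  5.67415993e-02 -6.62364143e-04]
 [ 5.67384882e-02 -9.98014880e-01  2.73320975e-02]
 [ 8.89817655e-04 -2.73256382e-02 -9.99626189e-01]]
```

View pics/s12.png

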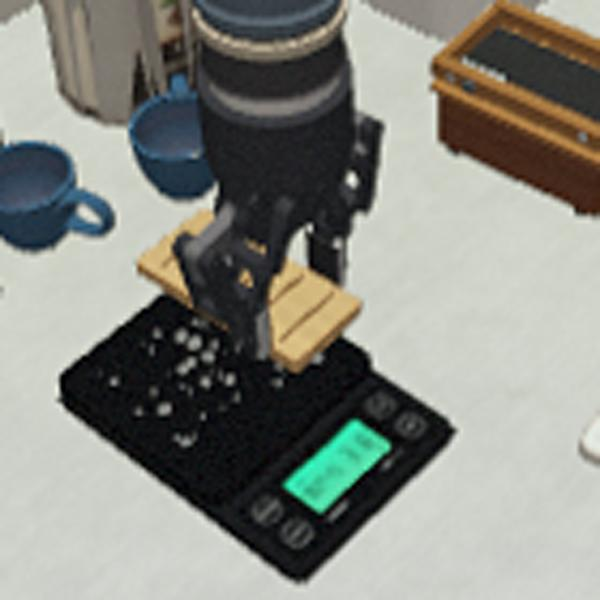

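Run:
```python
from workcell import monitor
import numpy as np
print(np.round(monitor.sense()["qpos"],2))
```

```text
[  3.25  10.23  -5.21  74.52   1.56 180.  ]
```

Request:
{"api": "send_rows", "payload": {
  "targets": "0 0 -0.1 0 0 0 255;0 0 -0.15 0 0 0 255;0 0 -0.14 0 0 -0.02 255;0 0 0 0 0 -0.04 255;0 0 0 0 0 -0.055 255;0 0 0 0 0 -0.055 255;0 0 0 0 0 -0.055 255;0 0 0 0 0 -0.055 255;0 0 0 0 0 -0.055 255;0 0 0 0 0 -0.055 255;0 0 0 0 0 -0.055 255;0 0 0 0 0 -0.055 255;0 0 0 0 0 -0.055 255;0 0 0 0 0 -0.055 255;0 0 0 0 0 -0.055 255;0 0 0 0 0 -0.055 255;0 0 0 0 0 -0.055 255;0 0 0 0 0 -0.055 255;0 0 0 0 0 -0.055 255;0 0 0 0 0 0 255"
}}

```text
t: 28.72
tool_pos: [0.5556, 0.1045, 0.1594]
eef_rot: [[-0.953, 0.302, -0.002], [0.302, 0.953, 0.027], [0.01, 0.025, -1.0]]
wrist_force: [-0.6, -0.1, -2.1]
width: 0.0544
```

```bash
python3 st.py
cat > tgt.py <<'E'
import sys,numpy as np
from scipy.spatial.transform import Rotation as Ro
from workcell import monitor
x,y,yaw=map(float,sys.argv[1:4])
s=monitor.sense();R=np.array(s["eef_rot"]);print(np.round(R,4),np.round(s["qpos"],1))
a=np.deg2rad(yaw);c,n=np.cos(a),np.sin(a);T=np.array([[c,n,0],[n,-c,0],[0,0,-1]])
print("rotvec/pi",Ro.from_matrix(R.T@T).as_rotvec()/np.pi)
print("shift/.2",T.T@(np.array([x,y,s["tool_pos"][2]])-s["tool_pos"])/.2)
E
python3 tgt.py .617 .137 180.3;  python3 - <<'E'
from workcell import vision,monitor
import cv2,numpy as np
c=vision.camera("scene");np.savez("scene13.npz",**c);b=cv2.resize(c["img"][130:290,210:370],(600,600),interpolation=cv2.INTER_CUBIC);cv2.imwrite("pics/s13.png",b)
E
```

```text
28.875 F [-0.2064 -0.0241 -2.0579] [0.463  0.2973 0.2041] P [0.5556 0.1045 0.1593] [0.0001 0.     0.0001] w 0.05404840600000512
[[-0.9533  0.3019 -0.0022]
 [ 0.3017  0.953   0.0272]
 [ 0.0103  0.0253 -0.9996]] [ 3.   8.5  1.7 83.3  1.6 20.6]
rotvec/pi [ 0.00848599 -0.00200149 -0.09927643]
shift/.2 [-0.30844129  0.16055269  0.        ]
```

View pics/s13.png

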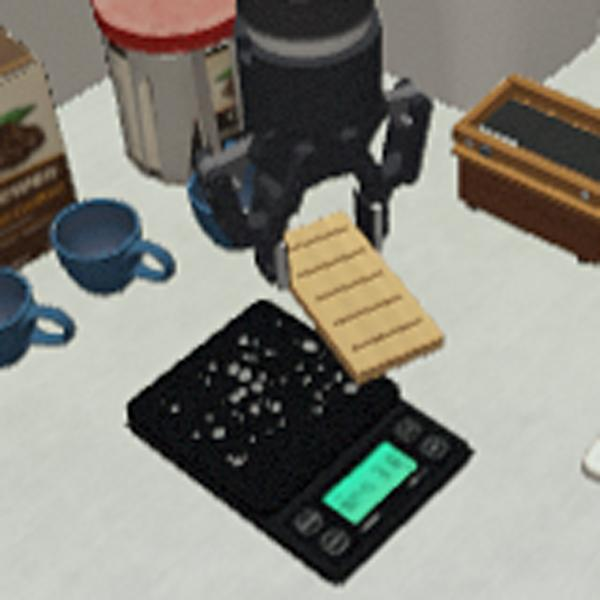

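Request:
{"api": "send_rows", "payload": {
  "targets": "0 0 0 0.004 -0.001 -0.045 255;0 0 0 0.0045 -0.001 -0.054 255;0 0 0 0 0 0 255;-0.1 0.05 0 0 0 0 255;-0.12 0.06 0 0 0 0 255;-0.088 0.05 0 0 0 0 255;0 0 0 0 0 0 255;0 0 0 0 0 0 255"
}}

```text
t: 29.92
tool_pos: [0.6162, 0.1367, 0.1586]
eef_rot: [[-1.0, -0.005, -0.002], [-0.005, 1.0, -0.0], [0.002, -0.0, -1.0]]
wrist_force: [0.0, -0.5, -1.8]
width: 0.0542
```

```bash
python3 st.py; 
python3 tgt.py .617 .137 180.3;  python3 - <<'E'
from workcell import vision,monitor
import cv2,numpy as np
c=vision.camera("scene");np.savez("scene14.npz",**c);b=cv2.resize(c["img"][150:290,230:370],(600,600),interpolation=cv2.INTER_CUBIC);cv2.imwrite("pics/s14.png",b)
E
```

```text
30.075 F [-0.4647  0.1644 -1.2784] [0.5807 0.6153 0.3638] P [0.6161 0.1366 0.1589] [0.     0.     0.0002] w 0.05375160080978891
[[-1.0e+00 -5.4e-03 -8.0e-04]
 [-5.4e-03  1.0e+00 -2.0e-04]
 [ 8.0e-04 -2.0e-04 -1.0e+00]] [ 6.4 18.6 13.7 85.1 -0.   6.1]
rotvec/pi [-5.98382738e-05 -2.65274073e-04  6.39836506e-05]
shift/.2 [-0.00419751  0.00194564  0.        ]
```

View pics/s14.png

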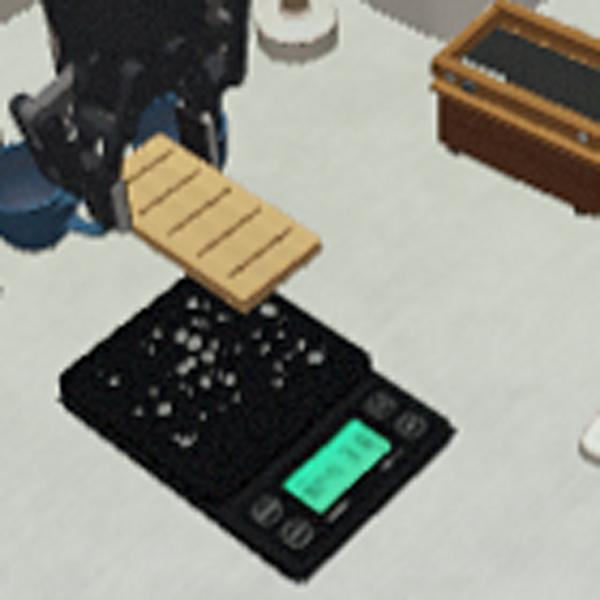

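Request:
{"api": "send_rows", "payload": {
  "targets": "-0.004 0.002 0.1 0 0 0 255;0 0 0.13 0 0 0 255;0 0 0.13 0 0 0 255;0 0 0.1 0 0 0 255;0 0 0.05 0 0 0 255;0 0 0 0 0 0 255;0 0 0 0 0 0 255"
}}

```text
t: 31.0
tool_pos: [0.6183, 0.1374, 0.0582]
eef_rot: [[-1.0, -0.006, 0.002], [-0.006, 1.0, 0.0], [-0.002, 0.0, -1.0]]
wrist_force: [0.1, 0.3, -1.4]
width: 0.0542
```

```bash
python3 st.py
python3 - <<'E'
from workcell import vision,monitor
import cv2,numpy as np
c=vision.camera("scene");np.savez("scene15.npz",**c);b=cv2.resize(c["img"][150:290,230:370],(600,600),interpolation=cv2.INTER_CUBIC);cv2.imwrite("pics/s15.png",b)
E
```

```text
31.15 F [ 0.2969 -0.0988 -1.9379] [0.18   0.5133 0.3339] P [0.6184 0.1375 0.0583] [0.0001 0.     0.0001] w 0.05397672385467678
```

View pics/s15.png

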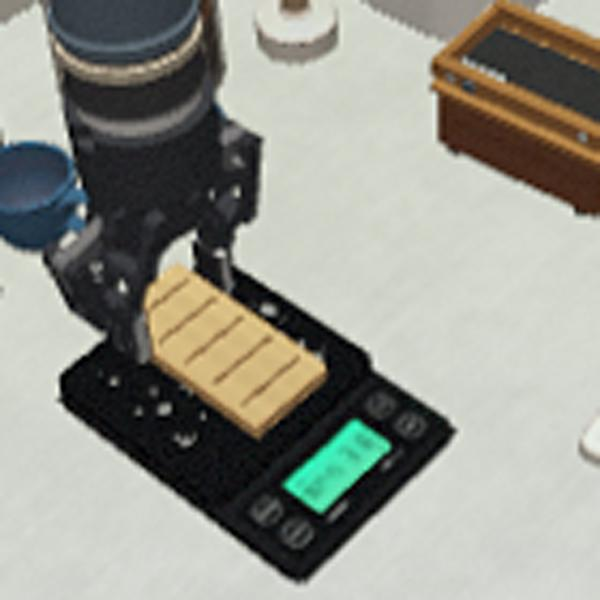

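Request:
{"api": "send_rows", "payload": {
  "targets": "0 0 0.015 0 0 0 255;0 0 0.015 0 0 0 255;0 0 0.01 0 0 0 255;0 0 0 0 0 0 255"
}}

```text
t: 31.7
tool_pos: [0.6171, 0.1373, 0.0483]
eef_rot: [[-1.0, -0.007, -0.002], [-0.007, 1.0, -0.0], [0.002, -0.0, -1.0]]
wrist_force: [-0.6, 0.3, -1.7]
width: 0.0539
```

```bash
python3 st.py
```

```text
31.85 F [-0.1041  0.2701 -1.5652] [0.5161 0.3175 0.5602] P [0.6173 0.1374 0.0486] [0.0001 0.     0.0002] w 0.05427276853596413
```

Request:
{"api": "send_rows", "payload": {
  "targets": "0 0 0.004 0 0 0 255;0 0 0.004 0 0 0 255;0 0 0.004 0 0 0 255;0 0 0 0 0 0 255"
}}

```text
t: 32.35
tool_pos: [0.6173, 0.1373, 0.0463]
eef_rot: [[-1.0, -0.007, -0.001], [-0.006, 1.0, -0.0], [0.001, -0.0, -1.0]]
wrist_force: [0.0, 0.3, -2.5]
width: 0.054
```

```bash
python3 st.py
```

```text
32.5 F [-0.5236  0.0535 -1.683 ] [0.4619 0.5529 0.5102] P [0.6174 0.1374 0.0464] [0.0001 0.     0.0001] w 0.05396583393448474
```

Request:
{"api": "send_rows", "payload": {
  "targets": "0 0 0.003 0 0 0 255;0 0 0.003 0 0 0 255;0 0 0.002 0 0 0 255;0 0 0 0 0 0 255"
}}

```text
t: 33.0
tool_pos: [0.6178, 0.1374, 0.046]
eef_rot: [[-1.0, -0.007, 0.001], [-0.007, 1.0, 0.0], [-0.001, 0.0, -1.0]]
wrist_force: [-1.7, -0.2, 4.8]
width: 0.0539
```

```bash
python3 st.py
```

```text
33.15 F [-2.3713 -0.3664  5.4359] [0.4472 0.6487 0.3995] P [0.6178 0.1374 0.0459] [0. 0. 0.] w 0.05407950819091097
```

Request:
{"api": "send_rows", "payload": {
  "targets": "0 0 -0.003 0 0 0 120;0 0 -0.001 0 0 0 86;0 0 0 0 0 0 80;0 0 0 0 0 0 70;0 0 0 0 0 0 50;0 0 0 0 0 0 35;0 0 0 0 0 0 35",
  "newtons": 20
}}

```text
t: 34.02
tool_pos: [0.6175, 0.1374, 0.0457]
eef_rot: [[-1.0, -0.007, -0.001], [-0.007, 1.0, -0.0], [0.001, -0.0, -1.0]]
wrist_force: [-0.1, -0.4, 0.1]
width: 0.0735
```

```bash
python3 st.py
```

```text
34.175 F [-0.1736  0.2571 -0.4201] [0.3345 0.4668 0.2937] P [0.6175 0.1374 0.0457] [0. 0. 0.] w 0.0734822968411281
```

Released. Rise and swing clear, then check.

Request:
{"api": "send_rows", "payload": {
  "targets": "0 0 -0.05 0 0 0 35;0 0 -0.12 0 0 0 35;0 0 -0.2 0 0 0 35;0 0 -0.2 0 0 0 35;0 0 -0.2 0 0 0 35;0 -0.2 0 0 0 0 35;0 -0.25 0 0 0 0 35;0 -0.25 0 0 0 0 35;0 -0.25 0 0 0 0 35;0 -0.25 0 0 0 0 35;0 0 0 0 0 0 35;0 0 0 0 0 0 35"
}}

```text
t: 35.67
tool_pos: [0.6192, -0.1025, 0.2003]
eef_rot: [[-1.0, -0.006, 0.0], [-0.006, 1.0, 0.0], [-0.0, 0.0, -1.0]]
wrist_force: [-0.1, -0.3, 0.3]
width: 0.0736
```

```bash
python3 st.py
python3 - <<'E'
from workcell import vision,monitor
from h import *
c=vision.camera("scene");cv2.imwrite("pics/s16.png",c["img"])
c=vision.camera("top");np.savez("top16.npz",**c);b=cv2.resize(c["img"][150:260,230:340],(600,600),interpolation=cv2.INTER_CUBIC);cv2.imwrite("pics/t16.png",b)
r,m=pad_rect(c,z=.041,box=(245,160,320,250));print("pad",r)
g=cv2.cvtColor(c["img"],cv2.COLOR_BGR2HSV)
m=cv2.inRange(g[...,2],0,110);k=np.zeros_like(m);k[160:250,245:320]=255;m&=k
q=np.argwhere(m)[:,::-1];P=np.array([ray(c,p,.029)[:2]*1000 for p in q],np.float32)
print("scale",cv2.minAreaRect(P))
E
```

```text
35.825 F [ 0.2585 -0.0124  0.0448] [0.4226 0.3512 0.439 ] P [ 0.6192 -0.1017  0.2002] [0.     0.0005 0.0001] w 0.07346373341205875
pad ((586.5046997070312, 136.04063415527344), (119.58639526367188, 54.46121597290039), 1.0906269550323486)
scale ((559.0652465820312, 136.68673706054688), (186.91876220703125, 126.55687713623047), 0.7904972434043884)
```

View pics/t16.png

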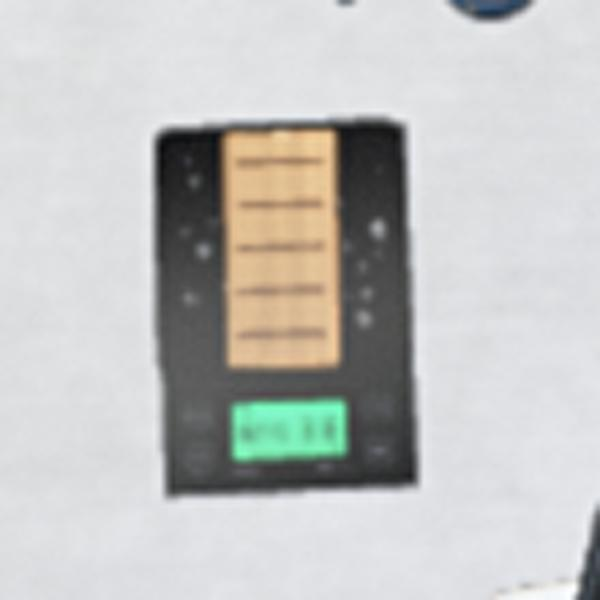

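View pics/s16.png

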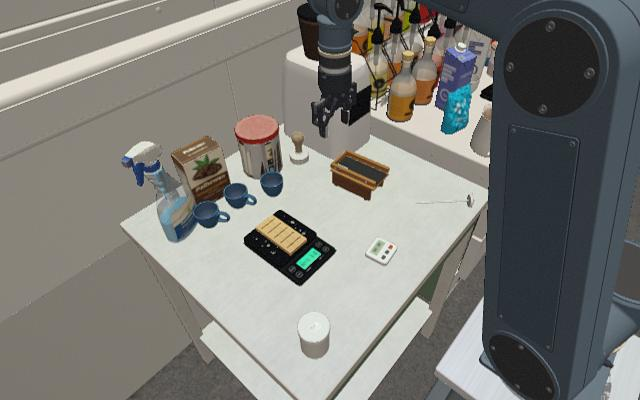

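The pad (top view, about (282, 195) px) lies centred on the plate with its grooves up. The scale and bystanders look unmoved, and the arm is clear of everything.

```bash
python3 -c "
from workcell import r
print(r.sign_off())"
```

```text
the job is handed in; nothing more can be done
None
```

The heat pad lies on the weighing plate, grooves up with its long side front to back, and the job is handed in; no verdict was reported.

**What I did**
- **Sliding:** I pressed on the pad with shut fingertips and slid it out until about 45 mm hung over the edge. The first pull, at about 6 to 7 N, slipped on the pad. With about 8.5 to 10 N it came along. The highest average wrist reading was about 10 N, so with the pad's own weight the liner should have taken roughly 12 N (limit 15 N).
- **Gripping:** I touched the table lightly to find the fingertip height. Then I pinched the overhanging end across its width at 40 N, raised to 60 N for the lift.
- **Turning:** My first approach to the scale stopped at the last joint's limit. I raised the pad again, gave it a half turn and laid it down the other way round, which the task allows. It touched down with an estimated 7 N on the scale (limit 25 N).

**Last checks**
- **Pad:** its centre measured (586.5, 136.0) mm against my estimate of (587, 137) mm for the plate's middle. It is turned about 0.3° from the scale's direction.
- **Scale:** it measured within 1 mm of its starting place.
- **Everything else:** the bystanders look unmoved in the scene picture; I did not measure them. The arm was clear of everything at 35.8 s.

**Disagreements:** the two cameras differed by 2 to 5 mm on the caddy's position. A rough estimate from one picture suggested the pad's far end drooped about 6 mm while held. The touchdown height (0.046 m against 0.045 m expected) and the final top view show it lying flat.

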